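# Start the extraction, then the polishing lathe

## Task

Get the polishing bench running: with the fingertips press the square key (dust extraction) fully down, and only then the broad round key (lathe). Press gently, leave the small round key and the bar-shaped key alone, do not lift or shift the switch boxes, and do not disturb the other things on the bench; then draw the hand back.

Things in the scene. Friction and masses are not known exactly. Their poses are not given: they have to be found in the camera images.
- square_box: Loose switch box of 0.6 to 1.1 kg on rubber feet, grey, 72 x 72 x 42 mm high, with a white top face and a square key, 36 x 36 mm on top, black, standing out 22 mm at the centre of that face; switches on the dust extraction; to be pressed first. Origin: centre of its underside, on the table (z = 0); z up. All four boxes stand upright and are alike but for the key; they are turned at random and any of them can stand in any of the four places.
- square_top (a point): Centre of the top face of the square box's key; 64 mm above the table when the key is up, 54 mm when it is fully down.
- square_key (a joint): Travel of that key straight down into its box: 0 m up (as it starts), 0.010 m fully down. It gives at about 3.5 N and stays where it is left. Once down, it rests on a spring that yields from about 5 N on by up to 8 mm more (about 2 N per mm; hard stop at 21 N) and springs back; it counts as pressed from 0.007 m on.
- round_box: Loose switch box of 0.6 to 1.1 kg on rubber feet, grey, 72 x 72 x 42 mm high, with a white top face and a broad round key, 46 mm across, black, standing out 22 mm at the centre of that face; starts the polishing lathe; to be pressed second. Origin: centre of its underside, on the table (z = 0); z up. All four boxes stand upright and are alike but for the key; they are turned at random and any of them can stand in any of the four places.
- round_top (a point): Centre of the top face of the round box's key; 64 mm above the table when the key is up, 54 mm when it is fully down.
- round_key (a joint): Travel of that key straight down into its box: 0 m up (as it starts), 0.010 m fully down. It gives at about 3.5 N and stays where it is left. Once down, it rests on a spring that yields from about 5 N on by up to 8 mm more (about 2 N per mm; hard stop at 21 N) and springs back; it counts as pressed from 0.007 m on.
- small_box: Loose switch box of 0.6 to 1.1 kg on rubber feet, grey, 72 x 72 x 42 mm high, with a white top face and a small round key, only 18 mm across, black, standing out 22 mm at the centre of that face; not to be pressed. Origin: centre of its underside, on the table (z = 0); z up. All four boxes stand upright and are alike but for the key; they are turned at random and any of them can stand in any of the four places.
- small_top (a point): Centre of the top face of the small box's key; 64 mm above the table when the key is up, 54 mm when it is fully down.
- small_key (a joint): Travel of that key straight down into its box: 0 m up (as it starts), 0.010 m fully down. It gives at about 3.5 N and stays where it is left. Once down, it rests on a spring that yields from about 5 N on by up to 8 mm more (about 2 N per mm; hard stop at 21 N) and springs back; it counts as pressed from 0.007 m on.
- bar_box: Loose switch box of 0.6 to 1.1 kg on rubber feet, grey, 72 x 72 x 42 mm high, with a white top face and a narrow bar-shaped key, 14 x 56 mm (long along the box's own y), black, standing out 22 mm at the centre of that face; not to be pressed. Origin: centre of its underside, on the table (z = 0); z up. All four boxes stand upright and are alike but for the key; they are turned at random and any of them can stand in any of the four places.
- bar_top (a point): Centre of the top face of the bar box's key; 64 mm above the table when the key is up, 54 mm when it is fully down.
- bar_key (a joint): Travel of that key straight down into its box: 0 m up (as it starts), 0.010 m fully down. It gives at about 3.5 N and stays where it is left. Once down, it rests on a spring that yields from about 5 N on by up to 8 mm more (about 2 N per mm; hard stop at 21 N) and springs back; it counts as pressed from 0.007 m on.
- cast_a: Bystander: loose plaster dental cast with teeth, 58 x 64 mm, 26 mm high; origin under its centre.
- cast_b: Bystander: second plaster dental cast, 58 x 64 mm, 26 mm high; origin under its centre.
- jar: Bystander: upright lidded jar, 54 mm across, 60 mm high; origin under its centre.
- bowl: Bystander: empty white bowl, 76 mm across, 35 mm high; origin under its centre.
- felt_wheel: Bystander: spare felt wheel lying flat, 72 mm across, 16 mm thick; origin under its centre.
- wood_block: Bystander: wooden block, 50 x 90 mm, 40 mm high; origin under its centre.
- spatula: Bystander: spatula lying flat on the table, 170 mm long, low (under 30 mm); its own x runs along it.

How it is judged:
By the outcome, as a careful person would: the job done as asked, in the order asked, and still so for the second after the job is handed in, with the robot touching nothing.
It also fails if it takes over 40 s, if anything falls off the work surface, if the arm or the gripper's body presses on something with over 40 N, if the wrist force passes 120 N, or if a joint passes its speed limit or range.

## Robot

A 7-joint arm with a two-finger parallel gripper is mounted at the origin on the work surface. World frame = base frame: x ahead of the robot, y to its left, z up, the work surface at z = 0. Lengths are in mm, angles in rad, forces in N, time in s.
With the tool pointing down it reaches from about 400 to 850 mm from the base axis. Payload 4.5 kg.
Tool frame: the origin (TCP) lies on the centre line of the jaws, within the pads' length; the fingertips stand 14 mm ahead of it and the grasp point (between the pads) lies 5 mm behind it; z points along the fingers, y is the direction in which the jaws open and shut (so a half turn about z gives the same grasp; the last joint's range is limited). The gripper opens to 88 mm and grips with 3 to 60 N. Pads are 18 mm wide; open, the fingers measure 123 mm over their backs; the gripper's body (75 mm by 187 mm) begins 45 mm behind the grasp point.
Start: joints at [-1.071, 0.689, -0.195, 1.565, 0.157, 0.902, -0.215], TCP at [280.696, 558.446, 252.743] pointing down, gripper open.
Joint ranges: [-3.01, 3.01], [-0.46, 2.08], [-1.47, 1.51], [0.13, 2.56], [-1, 4.14], [0.04, 2.09], [-2.66, 2.66]. Speed limits (rad/s): [2.57, 2.57, 3.14, 3.14, 3.14, 3.14, 3.14].

## Interface

Orientations are given as a rotation vector (axis times angle).
In Python, from plant import env gives the robot as it stands.
- The arm moves only by the tool jog_arm, never from a script. Its argument "steps" is text: rows parted by semicolons, each of 6 numbers parted by spaces: the shift along the tool's x, y, z in mm, then the turn, a rotation vector about the tool's x, y, z in rad. A call has 1 to 20 rows; each row shifts and turns the commanded pose from where the row before left it, along the tool's axes as they then stand; what a row does not reach is not made up. A row lasts 1/12 s, in which the tool goes at most 41.7 mm and 7.16 degrees, less where a joint would pass 70% of its speed; a pose out of reach is approached as far as the arm can. A call with a gripper value outside its range is refused whole. "hand" is the finger opening in mm, from 0 to 88.1, set as the call begins (left out, the last holds). The fingers move at their own pace and stop on an object; "force" is the grip in N (left out, the last holds). Time passes only in rows, so rows that do not move let the fingers close. It gives the time, the measured TCP pose, the force and the opening at its end, in the units of the state.
- env.state(): the state, without advancing time (a new reading comes with each control period).
- env.get_image(name): name is "scene" or "top"; returns (picture, depth): 384x512x3 uint8, red, green, blue; 384x512 float32, mm along the optical axis (not along the pixel's ray), 0 where there is no reading.
- env.camera_model(name): a dict with "fx", "fy", "cx", "cy" (pixels), "cam_to_world" (4x4, takes a point from camera to world coordinates). Camera axes: x right, y down, z forward; pixel columns grow to the right and rows downward; lengths in mm; the calibration is good to about 2 mm. A picture is of the moment at which its call begins. camera_model takes no time and is no camera call.
- env.finish_job(): hands the job in, once; it reports no verdict.
Trained networks look in the newest picture that a camera, given by its name, has taken for a name from the list of things; names that differ only in an ending like _2 or _b are one class to them, and where a whole thing is asked for, a point or a joint stands for the part that bears it (a point fixed in the world has none). Each returns a list of dicts, best first, with "score" (0 to 1); they miss things now and then, are a little off and sometimes report something else, mostly with a low value. They report only what shows in the picture. A call takes as long as a camera call.
- env.find_in(query, camera): "extent" ([left, top, right, bottom] as shares, 0 to 1, of the picture: columns of its width, rows of its height, round what is visible of it).
- env.silhouettes(query, camera): "pixels" (384x512 bool, what is visible of it) and "extent" ([left, top, right, bottom] as shares, 0 to 1, of the picture: columns of its width, rows of its height, round what is visible of it).
- env.spot_point(query, camera): "point" ([column, row] as shares, 0 to 1, of the picture: columns of its width, rows of its height: a listed point, or the origin of a listed thing).
The state is a dict: "clock": time; "joints": joint angles; "joint_velocities": joint speeds; "tau": joint torques, N m; "ee_pos": TCP position; "orientation": TCP orientation; "force": force on the tool from outside, world axes, zero at the start; "torque": the same for the moment, N m; "opening": finger opening in mm.
Only numpy, scipy, OpenCV 4.12 (cv2) and the standard library are available. Lean on these libraries where they do the work, as an engineer would, in place of code of your own. Each camera call takes 0.05 s, during which the arm holds its last target.

## Working session

There is one attempt and no reset: what is moved stays moved. The work goes in short steps, Python scripts to look and compute and a tool call to move; the robot and the scene stay as the last step left them, time stands still between calls to the robot, and variables do not carry over. Pictures are saved under pics/ and viewed, and the job is handed in when it is done.

Besides the shell and the picture viewer there is one more tool, called after ">>>" as name(argument=value, ...) on one line, values as JSON. jog_arm: Moves the arm, as the interface text tells. Its arguments: {"type":"object","properties":{"steps":{"type":"string"},"hand":{"type":"number"},"force":{"type":"number"}},"required":["steps"]}

```bash
mkdir -p pics; cat > h.py <<'E'
from plant import env
import numpy as np, cv2
from scipy.spatial.transform import Rotation as R
def look(c,n):
    p,d=env.get_image(c); cv2.imwrite(f'pics/{n}.png',p[:,:,::-1]); return p,d
def world(c,u,v,z=None,d=None):
    m=env.camera_model(c); r=np.array([(u-m['cx'])/m['fx'],(v-m['cy'])/m['fy'],1.]); T=np.array(m['cam_to_world'])
    if d is not None: return T[:3,:3]@(r*d)+T[:3,3]
    w=T[:3,:3]@r; o=T[:3,3]; return o+w*(z-o[2])/w[2]
E
python3 - <<'E'
from h import *
look('scene','s0');p,d=look('top','t0')
s=env.state();print(s['clock'],s['ee_pos'],s['orientation'],s['force'],s['opening'])
print(R.from_rotvec(s['orientation']).as_matrix().round(3))
for q in ['square_top','round_top','small_top','bar_top']:
    for c in ['top','scene']:
        for r in env.spot_point(q,c)[:3]:
            u,v=r['point'][0]*512,r['point'][1]*384
            print(q,c,round(r['score'],2),round(u),round(v),world(c,u,v,64).round(1))
E
```

```text
0.1 [280.51095669 557.92643648 251.99137674] [-7.24852983e-01 -3.05657501e+00  2.53161051e-03] [-0.35603444 -0.88645338 -0.0654226 ] 87.91724215000787
[[-0.894  0.449 -0.001]
 [ 0.449  0.894 -0.002]
 [-0.    -0.002 -1.   ]]
square_top top 0.75 365 219 [ 464.6 -277.1   64. ]
square_top scene 0.58 389 252 [788.2 178.8  64. ]
square_top scene 0.49 150 189 [ 454.  -264.5   64. ]
round_top top 0.88 286 171 [578.2 -90.   64. ]
round_top scene 0.54 239 213 [591.6 -82.1  64. ]
small_top top 0.46 127 172 [573.7 288.9  64. ]
small_top scene 0.64 379 177 [574.7 282.6  64. ]
bar_top top 0.75 288 176 [567.3 -95.2  64. ]
bar_top top 0.51 194 213 [475.7 126.3  64. ]
bar_top scene 0.62 303 165 [474.9 120.2  64. ]
```

View pics/s0.png

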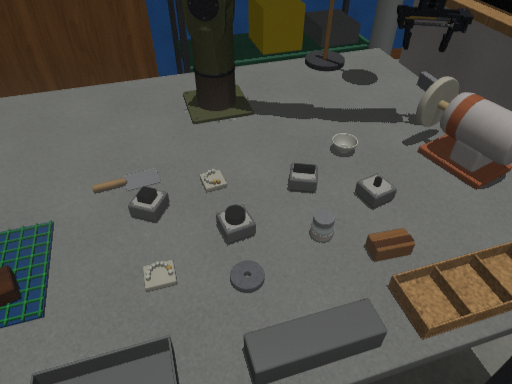

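View pics/t0.png

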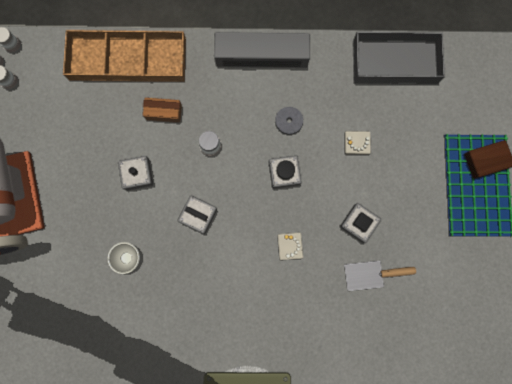

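The top view shows the square key near (363,222) and the round key near (286,170). The bar key is near (197,214) and the small key near (133,172). Next I'll measure the key tops from the dark blobs.

```bash
python3 - <<'E'
from h import *
for c,pts in [('top',{'sq':(363,222),'rd':(286,170),'small':(133,172),'bar':(197,214)}),('scene',{'sq':(148,195),'rd':(235,214)})]:
    p,d=look(c,c+'1'); g=p.max(2)
    for n,(u,v) in pts.items():
        P=[]
        for j in range(v-26,v+27):
            for i in range(u-26,u+27):
                if d[j,i]>0:
                    P.append((*world(c,i,j,d=d[j,i]),g[j,i]))
        P=np.array(P)
        print(c,n,'max z',np.percentile(P[:,2],[90,97,99]).round(1))
        k=(P[:,2]>56)&(P[:,2]<72)&(P[:,3]<70); Q=P[k]
        k2=(P[:,2]>36)&(P[:,2]<72);B=P[k2]
        if len(Q)>3:
            print('  key',len(Q),Q[:,:3].mean(0).round(1),cv2.minAreaRect(Q[:,:2].astype(np.float32)))
        if len(B)>3: print('  box',len(B),cv2.minAreaRect(B[:,:2].astype(np.float32)))
    cv2.imwrite(f'pics/{c}z.png',cv2.resize(p[150:250,110:400,::-1] if c=='top' else p[160:250,110:290,::-1],None,fx=2.7,fy=2.7,interpolation=cv2.INTER_CUBIC))
print(np.array(env.camera_model('top')['cam_to_world']).round(2))
E
```

```text
top sq max z [47.1 65.7 67.4]
  key 219 [ 458.1 -271.6   64.7] ((458.4047546386719, -271.9091796875), (34.11779022216797, 34.69914245605469), 56.44450759887695)
  box 883 ((458.542236328125, -273.3644714355469), (71.98483276367188, 72.57035827636719), 55.962215423583984)Traceback (most recent call last):
  File "<stdin>", line 9, in <module>
  File "h.py", line 7, in world
    m=env.camera_model(c); r=np.array([(u-m['cx'])/m['fx'],(v-m['cy'])/m['fy'],1.]); T=np.array(m['cam_to_world'])
ValueError: time passes only in moves, steps and waits
```

```bash
sed -i 's/^def world/M={}\ndef cm(c):\n    if c not in M: M[c]=env.camera_model(c)\n    return M[c]\ndef world/; s/m=env.camera_model(c); r/m=cm(c); r/' h.py; python3 - <<'E'
from h import *
for c,pts in [('top',{'sq':(363,222),'rd':(286,170),'small':(133,172),'bar':(197,214)}),('scene',{'sq':(148,195),'rd':(235,214)})]:
    p,d=look(c,c+'1'); g=p.max(2)
    for n,(u,v) in pts.items():
        P=[]
        for j in range(v-26,v+27):
            for i in range(u-26,u+27):
                if d[j,i]>0:
                    P.append((*world(c,i,j,d=d[j,i]),g[j,i]))
        P=np.array(P)
        k=(P[:,2]>56)&(P[:,2]<72)&(P[:,3]<70); Q=P[k]
        k2=(P[:,2]>36)&(P[:,2]<72);B=P[k2]
        if len(Q)>3:
            print(c,n,'  key',len(Q),Q[:,:3].mean(0).round(1),cv2.minAreaRect(Q[:,:2].astype(np.float32)))
        if len(B)>3: print('  box',len(B),cv2.minAreaRect(B[:,:2].astype(np.float32)))
    cv2.imwrite(f'pics/{c}z.png',cv2.resize(p[150:250,110:400,::-1] if c=='top' else p[160:250,110:290,::-1],None,fx=2.7,fy=2.7,interpolation=cv2.INTER_CUBIC))
print(env.state()['clock'],env.state()['ee_pos'])
E
```

```text
top sq   key 217 [ 458.1 -271.5   64.2] ((458.4114990234375, -272.18011474609375), (33.96063995361328, 34.937713623046875), 55.5971565246582)
  box 879 ((458.5906982421875, -272.92706298828125), (72.80610656738281, 72.52717590332031), 56.44961166381836)
top rd   key 260 [582.5 -89.2  64.4] ((582.9111938476562, -89.73759460449219), (42.54168701171875, 41.423919677734375), 1.5760149955749512)
  box 845 ((583.8737182617188, -88.60775756835938), (72.740234375, 72.28169250488281), 8.882821083068848)
top small   key 37 [577.  276.2  64.1] ((577.8662109375, 276.4744567871094), (14.125200271606445, 13.266304969787598), 41.69957733154297)
  box 862 ((578.2322387695312, 278.8605041503906), (72.53430938720703, 72.86628723144531), 10.838445663452148)
top bar   key 111 [475.9 122.6  64.8] ((475.78155517578125, 123.056640625), (53.953067779541016, 12.631650924682617), 63.891849517822266)
  box 886 ((476.3447570800781, 124.224609375), (72.37480926513672, 71.35721588134766), 64.31057739257812)
scene sq   key 196 [ 464.1 -273.9   63.7] ((460.54254150390625, -273.8352966308594), (35.442710876464844, 34.48930358886719), 55.204219818115234)
  box 685 ((460.6838073730469, -274.10711669921875), (72.97520446777344, 72.15576934814453), 56.0641975402832)
scene rd   key 267 [589.  -90.8  64. ] ((586.8566284179688, -90.19468688964844), (43.677215576171875, 43.824283599853516), 46.98012161254883)
  box 795 ((585.6436157226562, -89.97110748291016), (72.98292541503906, 72.2357177734375), 7.335057735443115)
0.65 [280.70337836 558.46671198 252.77771316]
```

View pics/topz.png

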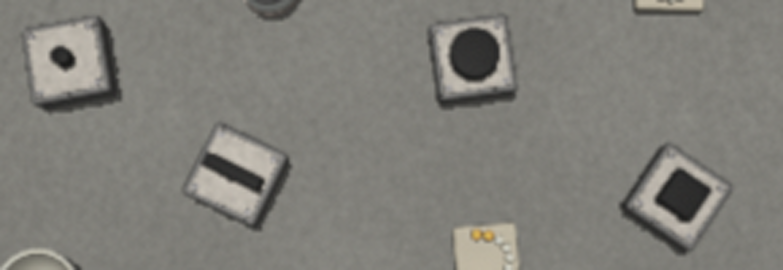

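>>> jog_arm(steps="-25 -12.5 0 0 0 0;-25 -12.5 0 0 0 0;-25 -12.5 0 0 0 0;-25 -12.5 0 0 0 0;-25 -12.5 0 0 0 0;-25 -12.5 0 0 0 0;-25 -12.5 0 0 0 0;-25 -12.5 0 0 0 0;-25 -12.5 0 0 0 0;-25 -12.5 0 0 0 0;-25 -12.5 0 0 0 0;-25 -12.5 0 0 0 0;-25 -12.5 0 0 0 0;-25 -12.5 0 0 0 0;-25 -12.5 0 0 0 0;-25 -12.5 0 0 0 0;0 0 0 0 0 0", hand=0, force=10)

```text
clock: 2.07
ee_pos: [552.4, 192.9, 252.6]
orientation: [0.739, 3.049, -0.006]
force: [0.2, -0.9, 0.0]
opening: 0.3
```

>>> jog_arm(steps="-7 -25.5 0 0 0 0;-7 -25.5 0 0 0 0;-7 -25.5 0 0 0 0;-7 -25.5 0 0 0 0;-7 -25.5 0 0 0 0;-7 -25.5 0 0 0 0;-7 -25.5 0 0 0 0;-7 -25.5 0 0 0 0;-7 -25.5 0 0 0 0;-7 -25.5 0 0 0 0;-7 -25.5 0 0 0 0;-7 -25.5 0 0 0 0;-7 -25.5 0 0 0 0;-7 -25.5 0 0 0 0;-7 -25.5 0 0 0 0;-7 -25.5 0 0 0 0;-7 -25.5 0 0 0 0;-7 -25.5 0 0 0 0;0 0 0 0 0 0;0 0 0 0 0 0")

```text
clock: 3.73
ee_pos: [454.2, -268.0, 252.6]
orientation: [0.73, 3.055, -0.0]
force: [-0.7, 0.9, -0.7]
opening: 0.2
```

```bash
cat >> h.py <<'E'
def to(x,y,z):
    s=env.state(); r=R.from_rotvec(s['orientation']); dl=r.inv().apply(np.array([x,y,z])-s['ee_pos'])
    print(s['clock'],'pos',np.round(s['ee_pos'],1),'F',np.round(s['force'],2),'open',round(s['opening'],1),'tool d',dl.round(1)); print(r.as_matrix().round(3)[:, :2].tolist(), np.round(s['joints'],2))
E
python3 -c "
from h import *
to(459.5,-273.3,110)"
```

```text
3.7333 pos [ 454.2 -268.   252.6] F [-0.67  0.91 -0.69] open 0.2 tool d [ -7.1  -2.3 142.6]
[[-0.892, 0.452], [0.452, 0.892], [-0.0, -0.0]] [ 0.63  0.57 -0.3   1.86  0.24  0.75  1.3 ]
```

>>> jog_arm(steps="-3.5 -1 20 0 0 0;-3.5 -1 25 0 0 0;0 0 25 0 0 0;0 0 25 0 0 0;0 0 25 0 0 0;0 0 20 0 0 0;0 0 10 0 0 0;0 0 4 0 0 0;0 0 0 0 0 0;0 0 0 0 0 0")

```text
clock: 4.57
ee_pos: [460.9, -271.2, 99.5]
orientation: [0.724, 3.056, 0.0]
force: [1.1, 0.1, -0.2]
opening: 0.3
```

```bash
python3 - <<'E'
from h import *
to(459.5,-273.3,78)
p,d=look('scene','s2');
cv2.imwrite('pics/s2z.png',cv2.resize(p[90:260,60:280,::-1],None,fx=3,fy=3,interpolation=cv2.INTER_CUBIC))
E
```

```text
4.5667 pos [ 460.9 -271.2   99.5] F [ 1.05  0.13 -0.16] open 0.3 tool d [ 0.3 -2.5 21.5]
[[-0.894, 0.449], [0.449, 0.894], [-0.001, 0.0]] [ 0.56  0.82 -0.19  1.96  0.35  0.4   1.21]
```

View pics/s2z.png

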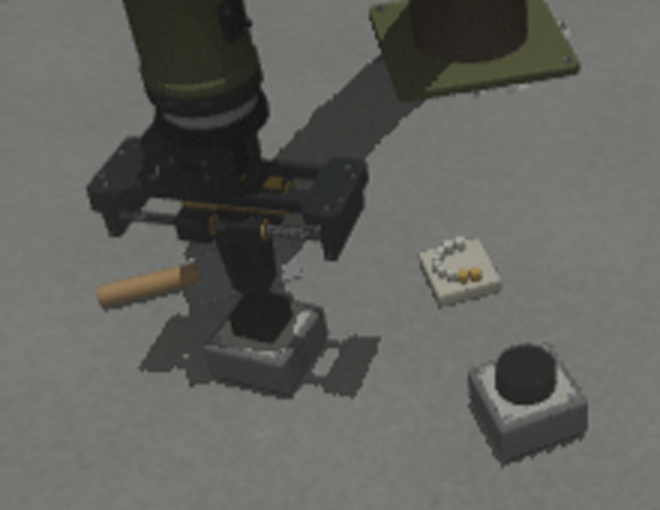

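The fingertips stand just above the square key. I'll go down in small steps.

>>> jog_arm(steps="0 -1.5 5 0 0 0;0 -1 5 0 0 0;0 0 4 0 0 0;0 0 2 0 0 0;0 0 2 0 0 0;0 0 1.5 0 0 0;0 0 1.5 0 0 0;0 0 1.5 0 0 0;0 0 1.5 0 0 0;0 0 0 0 0 0;0 0 0 0 0 0")

```text
clock: 5.53
ee_pos: [458.9, -273.7, 74.6]
orientation: [-0.725, -3.057, -0.0]
force: [-1.1, 0.3, 0.3]
opening: 0.7
```

>>> jog_arm(steps="0 0 1.5 0 0 0;0 0 1.5 0 0 0;0 0 1.5 0 0 0;0 0 1 0 0 0;0 0 0 0 0 0;0 0 0 0 0 0")

```text
clock: 6.03
ee_pos: [459.0, -273.7, 69.0]
orientation: [0.725, 3.057, 0.0]
force: [-0.2, -0.5, -0.4]
opening: 0.5
```

>>> jog_arm(steps="0 0 1 0 0 0;0 0 0 0 0 0")

```text
clock: 6.2
ee_pos: [459.0, -273.8, 68.2]
orientation: [0.725, 3.057, 0.0]
force: [-1.3, 1.0, 5.7]
opening: 0.4
```

```bash
python3 - <<'E'
from h import *
to(459.5,-273.3,68)
p,d=look('scene','s3');
cv2.imwrite('pics/s3z.png',cv2.resize(p[120:230,90:250,::-1],None,fx=4.5,fy=4.5,interpolation=cv2.INTER_CUBIC))
E
```

```text
6.2 pos [ 459.  -273.8   68.2] F [-1.32  1.03  5.69] open 0.4 tool d [-0.2  0.6  0.2]
[[-0.893, 0.449], [0.449, 0.893], [-0.0, 0.0]] [ 0.54  0.87 -0.15  1.97  0.37  0.33  1.19]
```

View pics/s3z.png

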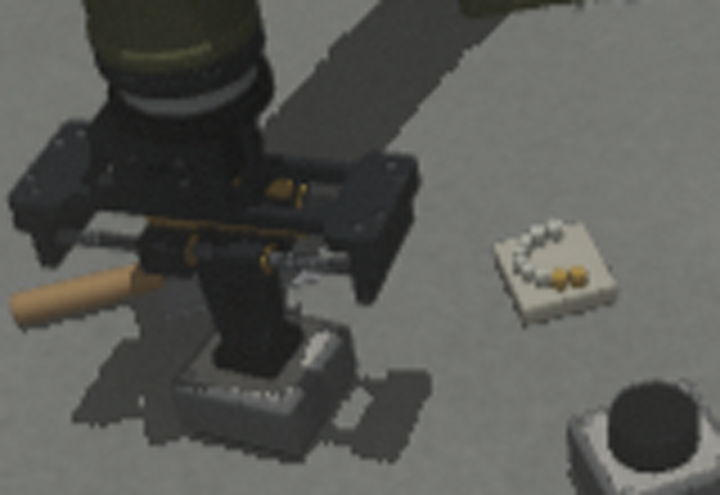

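The key now meets 5.7 N at TCP z = 68.2, so it is at the end of its travel. I'll push a touch more to be sure, then retract.

>>> jog_arm(steps="0 0 0.7 0 0 0;0 0 0 0 0 0")

```text
clock: 6.42
ee_pos: [459.0, -273.8, 67.8]
orientation: [0.725, 3.056, -0.0]
force: [-0.6, 0.6, 6.9]
opening: 0.4
```

>>> jog_arm(steps="0 0 -2 0 0 0;0 0 -6 0 0 0;0 0 -20 0 0 0;0 0 -20 0 0 0;0 0 -20 0 0 0;0 0 -12 0 0 0;0 0 0 0 0 0")

```text
clock: 7.0
ee_pos: [460.3, -274.5, 149.9]
orientation: [0.724, 3.052, -0.001]
force: [0.3, 0.2, 0.6]
opening: 0.3
```

```bash
python3 - <<'E'
from h import *
to(585,-89.7,148)
p,d=look('scene','s4');
cv2.imwrite('pics/s4z.png',cv2.resize(p[120:230,90:250,::-1],None,fx=4.5,fy=4.5,interpolation=cv2.INTER_CUBIC))
c='scene';u,v=148,195
P=np.array([(*world(c,i,j,d=d[j,i]),p[j,i].max()) for j in range(v-26,v+27) for i in range(u-26,u+27) if d[j,i]>0])
k=(P[:,2]>49)&(P[:,2]<72)&(P[:,3]<70)&(np.hypot(P[:,0]-459,P[:,1]+273)<20); print(k.sum(),np.percentile(P[k,2],[10,50,90]).round(1),P[k,:3].mean(0))
k=(P[:,2]>36)&(P[:,2]<72)&(np.hypot(P[:,0]-459,P[:,1]+273)<55);print(cv2.minAreaRect(P[k,:2].astype(np.float32)))
E
```

```text
7.0 pos [ 460.3 -274.5  149.9] F [0.35 0.17 0.56] open 0.3 tool d [-28.3 221.1   2.1]
[[-0.893, 0.449], [0.449, 0.893], [-0.005, 0.0]] [ 0.59  0.73 -0.23  1.93  0.32  0.51  1.24]
156 [52.3 54.9 56.6] [ 461.60666106 -273.27627773   54.6628109 ]
((459.32403564453125, -273.22711181640625), (73.04647827148438, 76.1037826538086), 57.018306732177734)
```

View pics/s4z.png

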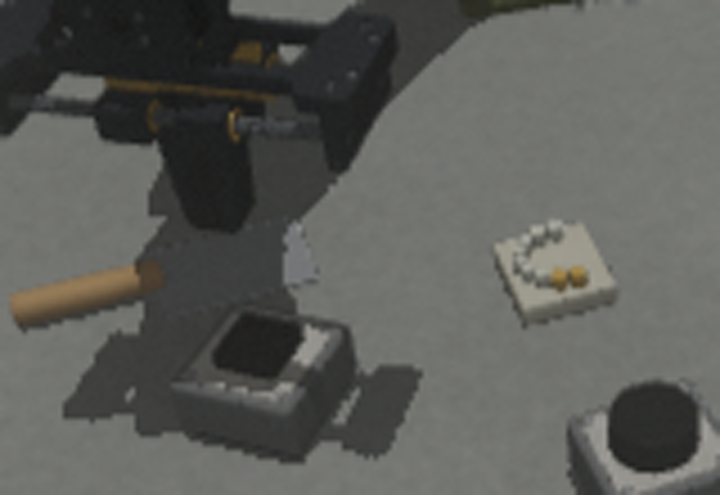

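The square key top is at about 54.7 mm, so it's down, and its box hasn't moved. The round key is next.

>>> jog_arm(steps="-2.8 22 0 0 0 0;-2.8 22 0 0 0 0;-2.8 22 0 0 0 0;-2.8 22 0 0 0 0;-2.8 22 0 0 0 0;-2.8 22 0 0 0 0;-2.8 22 0 0 0 0;-2.8 22 0 0 0 0;-2.8 22 0 0 0 0;-2.8 22 0 0 0 0;0 0 0 0 0 0;0 0 20 0 0 0;0 0 20 0 0 0;0 0 10 0 0 0;0 0 0 0 0 0;0 0 0 0 0 0")

```text
clock: 8.38
ee_pos: [582.0, -90.1, 96.7]
orientation: [-0.725, -3.055, 0.001]
force: [0.5, 0.2, 0.4]
opening: 0.2
```

```bash
python3 - <<'E'
from h import *
to(585,-89.7,78)
p,d=look('scene','s5');
cv2.imwrite('pics/s5z.png',cv2.resize(p[120:260,140:310,::-1],None,fx=4,fy=4,interpolation=cv2.INTER_CUBIC))
E
```

```text
8.3833 pos [582.  -90.1  96.7] F [0.52 0.24 0.37] open 0.2 tool d [-2.5  1.7 18.7]
[[-0.893, 0.449], [0.449, 0.893], [0.002, -0.001]] [ 0.17  0.86 -0.17  1.79  0.27  0.51  0.93]
```

View pics/s5z.png

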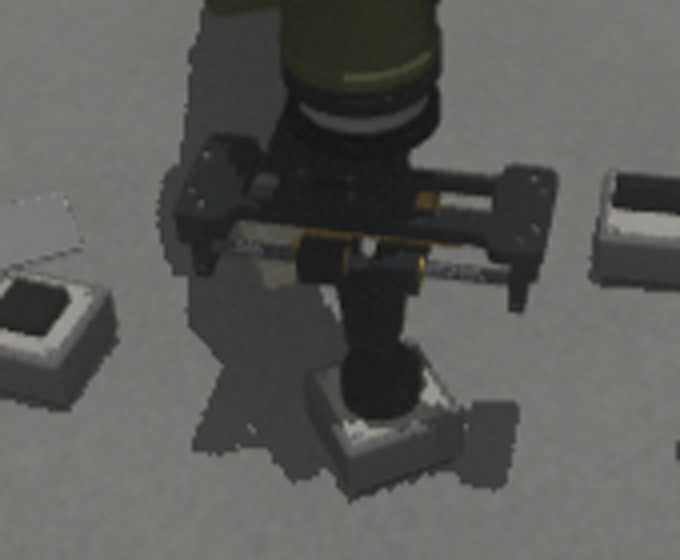

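The fingers stand over the round key.

>>> jog_arm(steps="-1.5 1 5 0 0 0;-1 0.5 5 0 0 0;0 0 3 0 0 0;0 0 2 0 0 0;0 0 1.5 0 0 0;0 0 1.5 0 0 0;0 0 1.5 0 0 0;0 0 1.5 0 0 0;0 0 1.5 0 0 0;0 0 1.5 0 0 0;0 0 1.5 0 0 0;0 0 0 0 0 0;0 0 0 0 0 0")

```text
clock: 9.52
ee_pos: [585.7, -89.6, 71.8]
orientation: [0.725, 3.057, 0.0]
force: [0.5, -0.2, 0.5]
opening: 0.3
```

>>> jog_arm(steps="0 0 1.5 0 0 0;0 0 1.2 0 0 0;0 0 0.8 0 0 0;0 0 0 0 0 0;0 0 0 0 0 0")

```text
clock: 9.93
ee_pos: [585.7, -89.6, 68.5]
orientation: [0.725, 3.057, 0.0]
force: [-0.9, 0.3, 3.3]
opening: 0.6
```

>>> jog_arm(steps="0 0 0.8 0 0 0;0 0 0 0 0 0;0 0 0 0 0 0")

```text
clock: 10.18
ee_pos: [585.7, -89.5, 67.9]
orientation: [0.725, 3.057, 0.0]
force: [-2.2, 0.9, 5.7]
opening: 0.5
```

>>> jog_arm(steps="0 0 0.5 0 0 0;0 0 0 0 0 0")

```text
clock: 10.35
ee_pos: [585.7, -89.5, 67.5]
orientation: [0.725, 3.057, 0.0]
force: [-0.8, -0.7, 7.2]
opening: 0.3
```

>>> jog_arm(steps="0 0 -2 0 0 0;0 0 -6 0 0 0;0 0 -20 0 0 0;0 0 -25 0 0 0;0 0 -25 0 0 0;0 0 -25 0 0 0;0 0 -25 0 0 0;0 0 -25 0 0 0;0 0 -20 0 0 0;0 0 -10 0 0 0;0 0 0 0 0 0;0 0 0 0 0 0")

```text
clock: 11.35
ee_pos: [585.4, -89.6, 249.8]
orientation: [-0.725, -3.057, 0.0]
force: [0.1, -0.4, -0.3]
opening: 0.8
```

```bash
python3 - <<'E'
from h import *
to(585,-89.7,248)
p,d=look('scene','s6')
c='scene'
for n,u,v,x,y in [('sq',148,195,459,-273),('rd',235,214,585,-90),('small',376,188,578,278),('bar',303,172,476,123.5)]:
    P=np.array([(*world(c,i,j,d=d[j,i]),p[j,i].max()) for j in range(v-26,v+27) for i in range(u-26,u+27) if d[j,i]>0])
    h=np.hypot(P[:,0]-x,P[:,1]-y)
    k=(P[:,2]>49)&(P[:,2]<72)&(P[:,3]<70)&(h<25); print(n,k.sum(),np.percentile(P[k,2],[10,50,90]).round(1))
    k=(P[:,2]>36)&(P[:,2]<72)&(h<55);print('  ',cv2.minAreaRect(P[k,:2].astype(np.float32)))
E
```

```text
11.35 pos [585.4 -89.6 249.8] F [ 0.06 -0.39 -0.29] open 0.8 tool d [ 0.3 -0.3  1.8]
[[-0.893, 0.449], [0.449, 0.893], [0.0, -0.0]] [ 0.21  0.65 -0.24  1.67  0.19  0.84  1.  ]
sq 162 [51.6 54.6 56.4]
   ((460.1310119628906, -274.0183410644531), (72.66704559326172, 73.68017578125), 54.906402587890625)
rd 247 [52.5 55.  56.4]
   ((585.4721069335938, -90.16940307617188), (72.50826263427734, 71.58683013916016), 9.830185890197754)
small 52 [52.3 61.2 65. ]
   ((579.3345947265625, 277.637939453125), (72.94501495361328, 73.96102905273438), 10.235916137695312)
bar 138 [50.8 60.8 65.7]
   ((477.1830139160156, 123.17693328857422), (71.53572082519531, 75.55738830566406), 65.05598449707031)
```

View pics/s6.png

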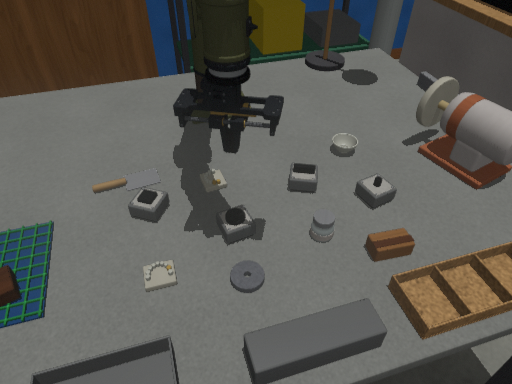

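The picture shows the square key (148,197) and the round key (235,216) down, with the small and bar keys still up. Nothing else has moved and the hand is clear at z = 250 mm.

```bash
python3 -c "
from h import *
print(env.finish_job())"
```

```text
the job is handed in; nothing more can be done
None
```

I pressed the square key (dust extraction) fully down first, then the broad round key (lathe), both with closed fingertips. The hand then drew back to 250 mm and I handed the job in at about 11.4 s.

- **Force:** the readings while pressing peaked at about 6.9 N on the square key and 7.2 N on the round key.
- **Keys:** in the last picture, the tops of the two pressed keys measured 54.6 mm and 55.0 mm; fully down is 54 mm. The upper points on the small and bar keys read about 65 mm, so they are still up.
- **Boxes and bench:** the four boxes stayed in place within camera accuracy (1 to 2 mm). By eye, the other things on the bench looked unmoved; I did not measure them.
- **Failed or disagreeing checks:**
  - Some network point reports were wrong: one put the bar key on the round box, one put the square key on the wood block. I used the depth measurements instead.
  - One measuring script stopped with an error on repeated calibration calls; I fixed it and reran it.

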